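# Load the stand-cleaning kit into the tool tray

## Robot

A 6-joint arm with a two-finger parallel gripper is mounted at the origin on a cart in front of the work surface, level with it; the furniture and walls round the work are solid. World frame = base frame: x ahead of the robot, y to its left, z up, the work surface at z = 0. Lengths are in mm, angles in rad, forces in N, time in s.
With the tool pointing down it reaches from about 350 to 775 mm from the base axis. Payload 7.3 kg.
Tool frame: the origin (TCP) lies midway between the tips of the shut fingers; the grasp point (between the pads) lies 19 mm behind it (grip_depth is the distance from the TCP to the grasp point, in mm); z points along the fingers, y is the direction in which the jaws open and shut (so a half turn about z gives the same grasp; the last joint's range is limited). The gripper opens to 92 mm and grips with 3 to 60 N. Pads are 19 mm wide; open, the fingers measure 130 mm over their backs; the gripper's body (75 mm by 190 mm) begins 47 mm behind the grasp point.
Start: joints at [1.168, 0.342, 1.524, -0, 1.275, -0.146], TCP at [133.327, 507.808, 226.741] pointing down, gripper open.
Joint ranges: [-2.53, 2.53], [-0.77, 2.02], [0.04, 2.7], [-1, 4.14], [0.28, 2.66], [-3.11, 3.11]. Speed limits (rad/s): [2.57, 2.57, 3.14, 3.14, 3.14, 3.14].

## Interface

Orientations are given as [roll, pitch, yaw] about the fixed x, y, z axes, in that order (R = Rz(yaw) Ry(pitch) Rx(roll)).
In Python, from plant import get_obs, capture, close_job, spot_in, silhouettes, mark_of, grip_depth gives the robot as it stands.
- The arm moves only by the tool servo_tool, never from a script. Its arguments are lists of equal length, an entry for each row: "slide": the shift along the tool's x, y, z normalised to -1 to 1, where 1 is 20 cm, a list of three; "rot": the turn, a rotation vector about the tool's x, y, z normalised to -1 to 1, where 1 is pi rad, a list of three; "claw": the finger opening in mm, from 0 to 91.8. A call has 1 to 5 rows; each row is the pose to reach, as a shift and turn from the pose commanded when the call began, along the tool's axes at that moment, turning the shorter way round; what a row does not reach only later rows make up. A row lasts 1/8 s, in which the tool goes at most 62.5 mm and 10.7 degrees, less where a joint would pass 70% of its speed; a pose out of reach is approached as far as the arm can. A call with a number of a shift or a turn outside -1 to 1 is refused whole. A call with a gripper value outside its range is refused whole. The fingers move at their own pace and stop on an object; the grip force is fixed at half the most. Time passes only in rows, so rows that repeat a pose let the fingers close. It gives the time, the measured TCP pose, the force and the opening at its end, in the units of the state.
- get_obs(): the state, without advancing time (a new reading comes with each control period).
- capture(name): name is "scene" or "top"; returns a dict with "frame" (480x640x3 uint8, red, green, blue), "depth" (480x640 float32, mm along the optical axis (not along the pixel's ray), 0 where there is no reading), "vertical_fov" (degrees; the focal length in pixels is half the picture's height over the tangent of half this angle, whatever the lens; pixels are square), "cx", "cy" (the principal point, pixels), "D" ([k1, k2, p1, p2, k3] as OpenCV has them; the pictures are not rectified), "position" and "rotation" of the camera in the world. Camera axes: x right, y down, z forward; pixel columns grow to the right and rows downward; lengths in mm; the calibration is good to about 2 mm. A picture is of the moment at which its call begins.
- close_job(): hands the job in, once; it reports no verdict.
Trained networks look in the newest picture that a camera, given by its name, has taken for a name from the list of things; names that differ only in an ending like _2 or _b are one class to them, and where a whole thing is asked for, a point or a joint stands for the part that bears it (a point fixed in the world has none). Each returns a list of dicts, best first, with "confidence" (0 to 1); they miss things now and then, are a little off and sometimes report something else, mostly with a low value. They report only what shows in the picture. A call takes as long as a camera call. They do not tell look-alikes from the thing itself.
- spot_in(query, camera): "box" ([left, top, right, bottom] in pixels, round what is visible of it).
- silhouettes(query, camera): "pixels" (480x640 bool, what is visible of it) and "box" ([left, top, right, bottom] in pixels, round what is visible of it).
- mark_of(query, camera): "xy" ([column, row] in pixels: a listed point, or the origin of a listed thing).
The state is a dict: "time": time; "joint_positions": joint angles; "dq": joint speeds; "tau": joint torques, N m; "tool_pos": TCP position; "tcp_rot": TCP orientation; "contact_force": force on the tool from outside, world axes, zero at the start; "moment": the same for the moment, N m; "grip_width": finger opening in mm.
Only numpy, scipy, OpenCV 4.12 (cv2) and the standard library are available. Lean on these libraries where they do the work, as an engineer would, in place of code of your own. Each camera call takes 0.05 s, during which the arm holds its last target. There are 200 camera calls.

## Task

Load the cleaning kit for the test stand into the open metal tool tray: the screwdriver, the wooden-handled brush and the flat key with the round knob, each lying wholly inside the tray, below its rim, with nothing sticking out. Leave the marker, the caliper and the hex key where they lie.

Things in the scene. Friction and masses are not known exactly. Their poses are not given: they have to be found in the camera images.
- tray: open rectangular tray of bare sheet metal with a black rubber floor, standing loose on the bench, 1.2 kg. Outside 180 mm along its x, 250 mm along its y, 50 mm high; walls 3 mm with a 6 mm thick rolled rim, inner space about 172 x 242 mm, inner floor 5 mm above its underside. Origin: centre of its underside; z up.
- screwdriver: screwdriver with a thick red handle and a thin steel shaft, 165 mm long, 70 g, lying on the bench. Its length runs along its own y; handle from y = -8 to +82 mm (22 mm wide, 21 mm high), shaft from y = -8 to -82 mm (5 mm thick). Best gripped across the handle near y = +30 mm. Origin: underside, middle of its length.
- driver_tip (a point): point of the screwdriver's shaft (y = -82 mm, on its axis 10.5 mm above its underside)
- driver_butt (a point): end of the screwdriver's handle (y = +82 mm, on its axis)
- brush: slim brush with a round brown wooden handle and pale bristles, 132 mm long, 17 mm across, 50 g, lying on the bench; it can roll. Its length runs along its own y; handle from y = -34 to +66 mm, bristles at the -y end. Best gripped across the handle near y = +12 mm. Origin: underside as it first lies, middle of its length.
- brush_bristles (a point): bristle end of the brush (y = -66 mm, on its axis 8.5 mm above the underside)
- brush_butt (a point): end of the brush handle (y = +66 mm, on its axis)
- stand_key: flat dark oblong key with a small round pale knob standing in the middle of its top (a 17 mm flange, above it an 8 mm stem), 78 mm long along its y, 34 mm wide, 18 mm high over the knob (the flat body is 8 mm high), 80 g, lying on the bench. Best gripped across the 34 mm width of the flat body at its middle. Origin: centre of its underside.
- marker: bystander, to be left alone: white felt marker with a black cap, 130 mm long along its y, 16 mm thick, lying in the same row as the tools. Origin: underside, middle of its length.
- caliper: bystander, to be left alone: sliding caliper, 163 mm long along its y, 52 mm wide, 11 mm high, lying behind the row. Origin: centre of its underside.
- hex_key: bystander, to be left alone: dark L-shaped hexagon key, 89 x 29 mm, 9 mm thick, long arm along its y. Origin: centre of its underside.
Not all that is in view belongs to the job. What is shaped like the stand_key but red is not meant.

How it is judged:
By the outcome, as a careful person would: the job done as asked, in the order asked, and still so for the second after the job is handed in, with the robot touching nothing.
It also fails if it takes over 72 s, if anything falls off the work surface, if the arm or the gripper's body presses on something with over 40 N, if the wrist force passes 120 N, or if a joint passes its speed limit or range.

## Working session

There is one attempt and no reset: what is moved stays moved. The work goes in short steps, Python scripts to look and compute and a tool call to move; the robot and the scene stay as the last step left them, time stands still between calls to the robot, and variables do not carry over. Pictures are saved under pics/ and viewed, about 8 in all and at most 12, crops included, and the job is handed in when it is done.

Besides the shell and the picture viewer there is one more tool, called after "Request:" by a JSON object that holds its "fn" and its "kwargs". servo_tool: Moves the arm, as the interface text tells. Scaled input: -1 to 1 covers 20 cm each way for a shift and pi rad each way for a turn. Its arguments: {"type":"object","properties":{"slide":{"type":"array","items":{"type":"array","items":{"type":"number"}}},"rot":{"type":"array","items":{"type":"array","items":{"type":"number"}}},"claw":{"type":"array","items":{"type":"number"}}},"required":["slide","rot","claw"]}

```bash
ls; mkdir -p pics; cat > h.py <<'E'
import numpy as np, cv2
from plant import *
def K(c):
    f=240/np.tan(np.radians(c["vertical_fov"])/2)
    return np.array([[f,0,c["cx"]],[0,f,c["cy"]],[0,0,1.]])
def rays(c,uv):
    uv=np.asarray(uv,float).reshape(-1,1,2)
    p=cv2.undistortPoints(uv,K(c),np.array(c["D"],float)).reshape(-1,2)
    return np.c_[p,np.ones(len(p))]@np.array(c["rotation"]).T
def at_z(c,uv,z):
    r=rays(c,uv);o=np.array(c["position"]);return o+r*((z-o[2])/r[:,2])[:,None]
def by_depth(c,uv):
    uv=np.asarray(uv,int).reshape(-1,2);d=c["depth"][uv[:,1],uv[:,0]]
    return np.array(c["position"])+rays(c,uv)*d[:,None]
def save(c,n,box=None,s=1):
    im=c["frame"][:,:,::-1]
    if box: im=im[box[1]:box[3],box[0]:box[2]]
    cv2.imwrite("pics/"+n,cv2.resize(im,None,fx=s,fy=s,interpolation=cv2.INTER_CUBIC))
E
python3 - <<'E'
from h import *
np.set_printoptions(precision=1,suppress=True)
o=get_obs();print(o["tool_pos"],o["tcp_rot"],o["grip_width"],grip_depth)
for n in ("top","scene"):
    c=capture(n);save(c,n+"0.png");print(n,c["position"],np.array(c["rotation"]).tolist(),c["D"],c["vertical_fov"])
    if n=="top":
        for q in ["tray","screwdriver","brush","stand_key","marker","caliper","hex_key"]:
            for s in silhouettes(q,n)[:3]:
                m=s["pixels"];ys,xs=np.nonzero(m);P=by_depth(c,np.c_[xs,ys]);P=P[c["depth"][ys,xs]>0]
                r=cv2.minAreaRect(P[:,:2].astype(np.float32))
                print(q,round(s["confidence"],2),s["box"],"rect",np.round(r[0]),np.round(r[1]),round(r[2],1),"z",np.percentile(P[:,2],[5,50,95]))
        for q in ["tray","driver_tip","driver_butt","brush_bristles","brush_butt","stand_key"]:
            for s in mark_of(q,n)[:3]: print(q,round(s["confidence"],2),s["xy"],at_z(c,s["xy"],10))
E
```

```text
pics
[133.2 507.4 226.1] [-3.1 -0.   2.9] 91.89992429712491 18.8
top [387.7 -42.9 932.5] [-2.9430442213167916, -0.002431292056455092, -1.6001139355900542] [0. 0. 0. 0. 0.] 50.77713353843707Traceback (most recent call last):
  File "<stdin>", line 9, in <module>
  File "h.py", line 14, in by_depth
    return np.array(c["position"])+rays(c,uv)*d[:,None]
           ~~~~~~~~~~~~~~~~~~~~~~~^~~~~~~~~~~~~~~~~~~~~
ValueError: operands could not be broadcast together with shapes (3,) (642,642)
```

```bash
sed -i 's/np.array(c\["rotation"\]).T/Rot.from_euler("xyz",c["rotation"]).as_matrix().T/; 1a from scipy.spatial.transform import Rotation as Rot' h.py
cat > m.py <<'E'
from h import *
np.set_printoptions(precision=1,suppress=True)
def look(n,qs,ps):
    c=capture(n)
    for q in qs:
        for s in silhouettes(q,n)[:3]:
            m=s["pixels"];ys,xs=np.nonzero(m);P=by_depth(c,np.c_[xs,ys]);P=P[c["depth"][ys,xs]>0]
            r=cv2.minAreaRect(P[:,:2].astype(np.float32))
            print(q,round(s["confidence"],2),s["box"],"rect",np.round(r[0]),np.round(r[1]),round(r[2],1),"z",np.percentile(P[:,2],[5,50,95]))
    for q in ps:
        for s in mark_of(q,n)[:3]: print(q,round(s["confidence"],2),s["xy"],at_z(c,s["xy"],10))
    return c
E
python3 - <<'E'
from m import *
o=get_obs();print(np.round(o["tcp_rot"],3))
c=look("top",["tray","screwdriver","brush","stand_key","marker","caliper","hex_key"],["tray","driver_tip","driver_butt","brush_bristles","brush_butt","stand_key"])
save(c,"top0.png");c=capture("scene");save(c,"scene0.png");print(c["position"],c["rotation"])
E
```

```text
[-3.1 -0.   2.9]
tray 0.62 [97.9, 215.1, 257.2, 328.4] rect [534. 211.] [275. 195.] 84.3 z [ 2.9  6.1 50. ]
screwdriver 0.88 [297.0, 227.8, 312.3, 302.9] rect [532. -22.] [139.  21.] 8.3 z [13.5 19.8 23.2]
brush 0.61 [452.0, 213.3, 459.2, 285.1] rect [ 559. -307.] [ 16. 130.] 82.4 z [10.2 14.4 18.2]
stand_key 0.96 [169.4, 357.5, 208.0, 387.2] rect [347. 184.] [76. 33.] 52.9 z [ 4.1  8.7 13.4]
stand_key 0.67 [310.0, 330.6, 352.9, 361.5] rect [387. -69.] [33. 78.] 19.9 z [ 3.6  8.5 13. ]
stand_key 0.63 [347.4, 236.7, 367.5, 276.1] rect [ 545. -123.] [32. 76.] 88.7 z [ 4.   8.4 13.3]
marker 0.85 [396.5, 233.6, 416.4, 299.9] rect [ 523. -209.] [127.  15.] 8.5 z [11.4 15.5 18.7]
caliper 0.7 [448.7, 212.5, 462.9, 282.1] rect [ 559. -312.] [ 21. 130.] 79.9 z [ 8.1 14.  18. ]
caliper 0.55 [304.3, 153.1, 387.9, 189.9] rect [ 731. -111.] [ 48. 156.] 23.2 z [ 2.6  6.9 11.4]
hex_key 0.62 [294.3, 214.3, 313.8, 302.6] rect [545. -22.] [164.  24.] 6.4 z [ 3.2 18.6 23. ]
hex_key 0.59 [450.4, 213.9, 462.0, 277.8] rect [ 559. -310.] [ 17. 129.] 79.9 z [10.2 14.2 18.2]
hex_key 0.48 [237.9, 152.8, 282.0, 164.5] rect [736.  52.] [25. 89.] 5.5 z [ 2.6  7.5 10.8]
tray 0.76 [186.4, 272.2] [[524.6 190.9  10. ]]
tray 0.59 [306.5, 298.0] [[470.8 -28.2  10. ]]
tray 0.49 [453.2, 281.0] [[ 494.2 -297.5   10. ]]
driver_butt 0.67 [307.5, 298.9] [[469.1 -30.   10. ]]
driver_butt 0.39 [342.6, 172.1] [[ 709.2 -103.3   10. ]]
brush_bristles 0.77 [458.2, 212.4] [[ 623.4 -317.6   10. ]]
brush_bristles 0.52 [343.8, 169.8] [[ 713.8 -105.8   10. ]]
brush_butt 0.91 [453.0, 282.0] [[ 492.4 -297.    10. ]]
stand_key 0.86 [189.8, 374.4] [[342.6 180.8  10. ]]
stand_key 0.57 [354.3, 259.1] [[ 540.  -118.3   10. ]]
stand_key 0.55 [330.1, 347.5] [[381.5 -68.1  10. ]]
[-113.2 -930.8  650.2] [-2.1  0.  -0.6]
```

View pics/top0.png

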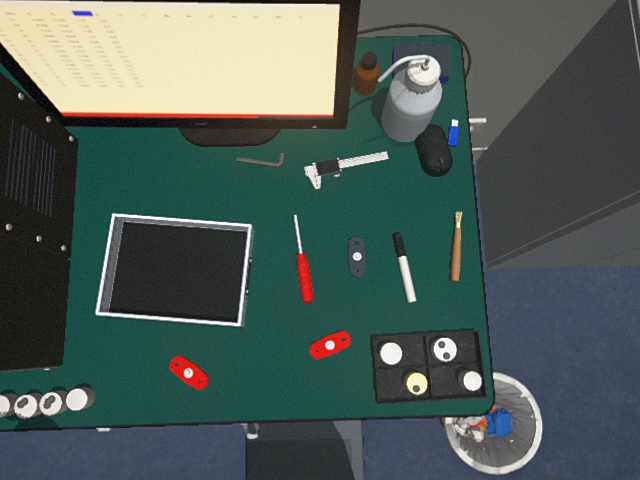

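View pics/scene0.png

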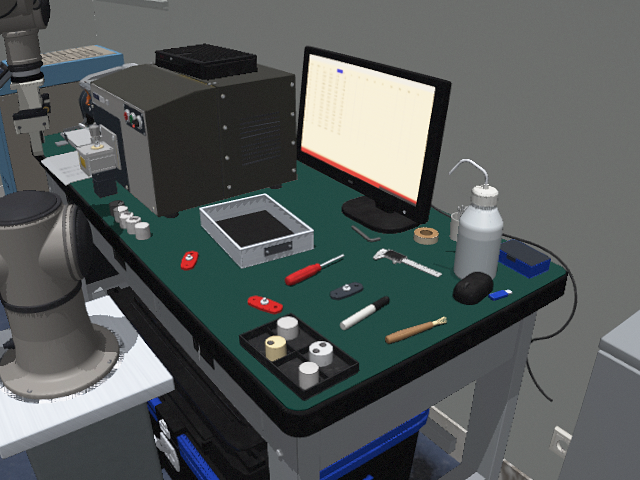

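```bash
python3 - <<'E'
from h import *
np.set_printoptions(precision=1,suppress=True)
c=capture("top");save(c,"crop1.png",[260,200,480,400],3)
v,u=np.mgrid[0:480,0:640];uv=np.c_[u.ravel(),v.ravel()]
P=by_depth(c,uv).reshape(480,640,3);np.save("P.npy",P)
def reg(name,b,z0,z1):
    p=P[b[1]:b[3],b[0]:b[2]].reshape(-1,3);p=p[(p[:,2]>z0)&(p[:,2]<z1)]
    r=cv2.minAreaRect(p[:,:2].astype(np.float32));print(name,len(p),r,np.percentile(p[:,2],[5,50,95]));print(cv2.boxPoints(r).round())
    return p
reg("rim",[85,200,265,335],44,60)
reg("driver handle",[285,205,320,310],12,40)
reg("driver",[285,205,320,310],6,40)
reg("key",[335,225,375,285],5,12)
reg("brush",[440,200,470,290],5,40)
reg("marker",[385,225,425,310],5,40)
print("floor",P[260:280,170:190,2].mean(),"bench",P[270:290,270:285,2].mean())
o=get_obs();print(["%.4f"%a for a in o["tcp_rot"]],o["tool_pos"])
E
```

```text
rim 1651 ((527.0171508789062, 201.45388793945312), (253.1930389404297, 182.04705810546875), 83.75773620605469) [46.9 50.  52.5]
[[423.  86.]
 [604.  66.]
 [631. 317.]
 [450. 337.]]
driver handle 628 ((544.8515625, -20.911121368408203), (164.50357055664062, 21.79361915588379), 7.147644996643066) [12.9 19.2 23.2]
[[462. -20.]
 [465. -42.]
 [628. -21.]
 [625.   0.]]
driver 670 ((541.8514404296875, -22.66375732421875), (59.36052322387695, 177.04208374023438), 84.10325622558594) [11.7 18.8 23.1]
[[451. -43.]
 [627. -61.]
 [633.  -2.]
 [457.  16.]]
key 598 ((550.8999633789062, -119.97366333007812), (73.02420043945312, 109.71450805664062), 88.47991180419922) [ 5.5  8.4 10.9]
[[ 495. -155.]
 [ 605. -158.]
 [ 607.  -85.]
 [ 497.  -82.]]
brush 553 ((564.7269897460938, -306.6351013183594), (54.22917175292969, 165.46884155273438), 84.85132598876953) [ 5.6 13.9 18.3]
[[ 480. -326.]
 [ 645. -341.]
 [ 650. -287.]
 [ 485. -272.]]
marker 675 ((523.3925170898438, -210.94818115234375), (72.21759033203125, 146.95535278320312), 86.91426086425781) [ 5.4 14.7 18.3]
[[ 448. -243.]
 [ 595. -251.]
 [ 599. -179.]
 [ 452. -171.]]
floor 7.829288753004337 bench 4.761627562301425
['3.1414', '0.0000', '2.8848'] [133.4 507.8 226.8]
```

View pics/crop1.png

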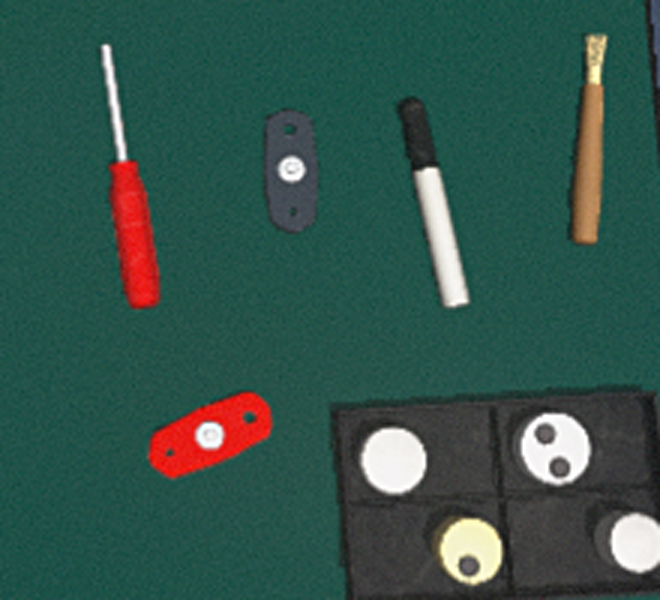

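The dark key at top (357,256) is the one meant: dark oblong body with a pale knob. The keys at (189,373) and (330,345) are red, so they are decoys. Next I'll plan the first leg, to the screwdriver.

```bash
cat > plan.py <<'E'
import sys,numpy as np
from plant import get_obs
from scipy.spatial.transform import Rotation as Rot
# args: waypoints x,y,z,yawdeg ; prints normalised shift/turn from each pose to the next
o=get_obs();p=np.array(o["tool_pos"]);R=Rot.from_euler("xyz",o["tcp_rot"])
print(p.round(1),np.degrees(o["tcp_rot"]).round(1),round(o["grip_width"],1),np.round(o["contact_force"],1),round(o["time"],2))
for a in sys.argv[1:]:
    *q,y=map(float,a.split(","));T=Rot.from_euler("xyz",[180,0,y],degrees=True)
    d=R.inv().apply(np.array(q)-p);r=(R.inv()*T).as_rotvec()/np.pi
    print(a,"slide",(d/200).round(4).tolist(),"rot",r.round(4).tolist(),"rows>=",round(max(np.linalg.norm(d)/62.5,np.linalg.norm(r)*180/10.7),1))
    p,R=np.array(q),T
E
python3 plan.py 250,335,215,115 385,155,190,65 500,0,150,20 515,-25,80,7.2 515,-25,4,7.2
```

```text
[133.4 507.8 226.8] [180.    0.  165.3] 91.9 [-0.4 -0.  -0.1] 0.9
250,335,215,115 slide [-0.7836, -0.6875, 0.0588] rot [0.0001, -0.0, 0.2794] rows>= 4.7
385,155,190,65 slide [-1.1009, 0.2314, 0.125] rot [0.0, -0.0, 0.2778] rows>= 4.7
500,0,150,20 slide [-0.4594, 0.8487, 0.2] rot [0.0, -0.0, 0.25] rows>= 4.2
515,-25,80,7.2 slide [0.0277, 0.1431, 0.35] rot [0.0, -0.0, 0.0711] rows>= 1.2
515,-25,4,7.2 slide [0.0, -0.0, 0.38] rot [0.0, 0.0, 0.0] rows>= 1.2
```

Request:
{"fn": "servo_tool", "kwargs": {"slide": [[-0.78, -0.69, 0.06], [-0.78, -0.69, 0.06], [-0.78, -0.69, 0.06], [-0.78, -0.69, 0.06], [-0.78, -0.69, 0.06]], "rot": [[0, 0, 0.28], [0, 0, 0.28], [0, 0, 0.28], [0, 0, 0.28], [0, 0, 0.28]], "claw": [92, 92, 92, 92, 92]}}

```text
time: 1.52
tool_pos: [250.1, 333.4, 214.9]
tcp_rot: [3.141, 0.0, 1.997]
contact_force: [-0.3, 0.4, 0.4]
grip_width: 91.4
```

Request:
{"fn": "servo_tool", "kwargs": {"slide": [[-1, 0.23, 0.12], [-1, 0.23, 0.12], [-1, 0.23, 0.12], [-1, 0.23, 0.12], [-1, 0.23, 0.12]], "rot": [[0, 0, 0.28], [0, 0, 0.28], [0, 0, 0.28], [0, 0, 0.28], [0, 0, 0.28]], "claw": [60, 60, 60, 60, 60]}}

```text
time: 2.15
tool_pos: [376.0, 171.2, 190.5]
tcp_rot: [-3.142, 0.0, 1.117]
contact_force: [-1.3, 0.5, -0.3]
grip_width: 60.2
```

```bash
python3 plan.py 485,20,150,20 515,-25,60,7.2 515,-25,4,7.2
```

```text
[376.  171.2 190.5] [-180.    0.   64.] 60.2 [-1.3  0.5 -0.3] 2.15
485,20,150,20 slide [-0.4407, 0.821, 0.2027] rot [0.0, 0.0, 0.2445] rows>= 4.1
515,-25,60,7.2 slide [0.064, 0.2627, 0.45] rot [0.0, -0.0, 0.0711] rows>= 1.7
515,-25,4,7.2 slide [0.0, -0.0, 0.28] rot [0.0, 0.0, 0.0] rows>= 0.9
```

Request:
{"fn": "servo_tool", "kwargs": {"slide": [[-0.44, 0.82, 0.2], [-0.44, 0.82, 0.2], [-0.44, 0.82, 0.2], [-0.44, 0.82, 0.2], [-0.44, 0.82, 0.2]], "rot": [[0, 0, 0.245], [0, 0, 0.245], [0, 0, 0.245], [0, 0, 0.245], [0, 0, 0.245]], "claw": [50, 50, 50, 50, 50]}}

```text
time: 2.78
tool_pos: [485.2, 22.0, 150.4]
tcp_rot: [-3.141, 0.001, 0.355]
contact_force: [-1.2, 0.2, -0.3]
grip_width: 49.9
```

Request:
{"fn": "servo_tool", "kwargs": {"slide": [[0.064, 0.263, 0.2], [0.064, 0.263, 0.45], [0.064, 0.263, 0.45], [0.064, 0.263, 0.45], [0.064, 0.263, 0.45]], "rot": [[0, 0, 0.071], [0, 0, 0.071], [0, 0, 0.071], [0, 0, 0.071], [0, 0, 0.071]], "claw": [50, 50, 50, 50, 50]}}

```text
time: 3.4
tool_pos: [516.7, -21.8, 63.0]
tcp_rot: [3.14, -0.004, 0.135]
contact_force: [0.4, -0.9, 0.1]
grip_width: 50.1
```

```bash
python3 - <<'E'
from h import *
c=capture("scene");save(c,"s1.png",[230,180,430,330],4)
E
python3 plan.py 515,-25,4,7.2
```

```text
[516.5 -21.9  62.8] [179.9  -0.2   7.7] 50.2 [ 0.1 -0.5 -0.4] 3.45
515,-25,4,7.2 slide [-0.0108, 0.0141, 0.2942] rot [0.0004, -0.0012, 0.0029] rows>= 0.9
```

View pics/s1.png

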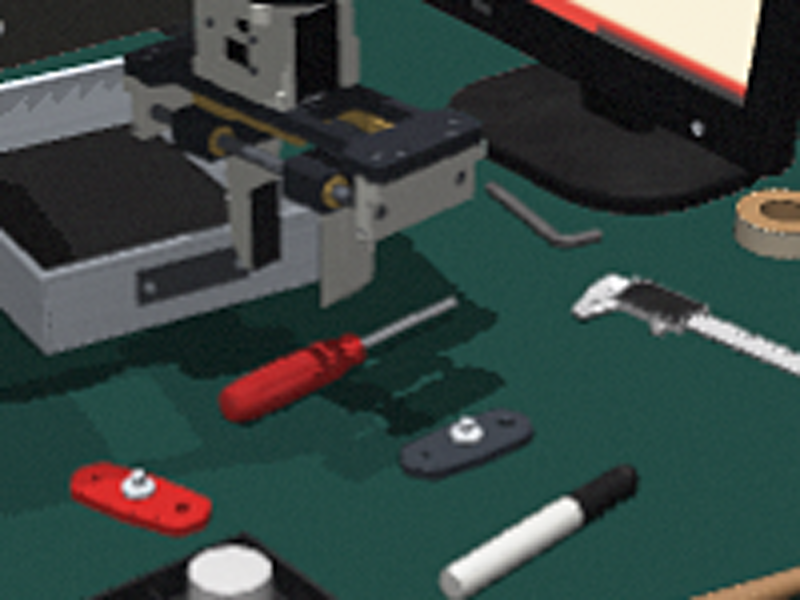

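The open fingers straddle the screwdriver handle and the gripper body clears the tray rim, so I'll descend and grip.

Request:
{"fn": "servo_tool", "kwargs": {"slide": [[-0.01, 0.014, 0.15], [-0.01, 0.014, 0.25], [-0.01, 0.014, 0.29], [-0.01, 0.014, 0.29], [-0.01, 0.014, 0.29]], "rot": [[0, 0, 0.002], [0, 0, 0.002], [0, 0, 0.002], [0, 0, 0.002], [0, 0, 0.002]], "claw": [50, 50, 50, 50, 40]}}

```text
time: 4.08
tool_pos: [514.6, -25.3, 3.7]
tcp_rot: [3.141, -0.002, 0.127]
contact_force: [-0.4, -0.6, -0.5]
grip_width: 43.9
```

Request:
{"fn": "servo_tool", "kwargs": {"slide": [[0, 0, 0], [0, 0, 0], [0, 0, 0], [0, 0, 0], [0, 0, 0]], "rot": [[0, 0, 0], [0, 0, 0], [0, 0, 0], [0, 0, 0], [0, 0, 0]], "claw": [10, 10, 10, 10, 10]}}

```text
time: 4.7
tool_pos: [514.1, -25.3, 3.1]
tcp_rot: [3.141, -0.001, 0.126]
contact_force: [-1.4, 0.1, 5.9]
grip_width: 22.1
```

Request:
{"fn": "servo_tool", "kwargs": {"slide": [[0, 0, -0.1], [0, 0, -0.3], [0, 0, -0.55], [0, 0, -0.55], [0, 0, -0.55]], "rot": [[0, 0, 0], [0, 0, 0], [0, 0, 0], [0, 0, 0], [0, 0, 0]], "claw": [10, 10, 10, 10, 10]}}

```text
time: 5.32
tool_pos: [513.2, -25.2, 111.9]
tcp_rot: [-3.141, 0.001, 0.127]
contact_force: [-0.7, 0.0, -1.1]
grip_width: 21.7
```

```bash
cat > tray.py <<'E'
import sys,numpy as np
# tray frame point -> world
t=np.radians(83.9);ty=np.array([np.cos(t),np.sin(t)]);tx=np.array([ty[1],-ty[0]])
for a in sys.argv[1:]:
    x,y=map(float,a.split(","));print(a,(np.array([527,201.5])+x*tx+y*ty).round(1))
E
python3 tray.py 42,-30 -33,60 -33,-72;  python3 plan.py 545,90,115,45 565,168,115,83.9
```

```text
42,-30 [565.6 167.2]
-33,60 [500.6 264.7]
-33,-72 [486.5 133.4]
[513.2 -25.2 111.9] [-1.8e+02  1.0e-01  7.2e+00] 21.7 [-0.7  0.  -1.1] 5.33
545,90,115,45 slide [0.2303, -0.5512, -0.0153] rot [-0.0003, 0.0003, -0.2097] rows>= 3.5
565,168,115,83.9 slide [0.3465, -0.2051, -0.0] rot [0.0, 0.0, -0.2161] rows>= 3.6
```

Request:
{"fn": "servo_tool", "kwargs": {"slide": [[0.05, -0.12, 0], [0.23, -0.55, -0.02], [0.23, -0.55, -0.02], [0.23, -0.55, -0.02], [0.23, -0.55, -0.02]], "rot": [[0, 0, -0.04], [0, 0, -0.21], [0, 0, -0.21], [0, 0, -0.21], [0, 0, -0.21]], "claw": [10, 10, 10, 10, 10]}}

```text
time: 5.95
tool_pos: [544.6, 90.0, 114.8]
tcp_rot: [-3.139, 0.003, 0.786]
contact_force: [-0.8, -0.6, -0.5]
grip_width: 21.9
```

Request:
{"fn": "servo_tool", "kwargs": {"slide": [[0.346, -0.205, 0], [0.346, -0.205, 0], [0.346, -0.205, 0], [0.346, -0.205, 0], [0.346, -0.205, 0]], "rot": [[0, 0, -0.216], [0, 0, -0.216], [0, 0, -0.216], [0, 0, -0.216], [0, 0, -0.216]], "claw": [10, 10, 10, 10, 10]}}

```text
time: 6.58
tool_pos: [565.0, 167.0, 115.7]
tcp_rot: [-3.14, 0.0, 1.46]
contact_force: [0.1, 1.7, -1.0]
grip_width: 21.9
```

```bash
python3 - <<'E'
from h import *
c=capture("top");save(c,"t1.png",[60,180,330,345],2.9)
E
python3 plan.py 565.6,167.2,115,83.9 565.6,167.2,12,83.9
```

```text
[565.1 167.  115.8] [-179.9    0.    83.6] 22.0 [ 1.  -0.2 -1.6] 6.62
565.6,167.2,115,83.9 slide [0.0012, 0.0023, 0.0042] rot [-0.0005, 0.0001, -0.0016] rows>= 0.0
565.6,167.2,12,83.9 slide [0.0, -0.0, 0.515] rot [0.0, 0.0, 0.0] rows>= 1.6
```

View pics/t1.png

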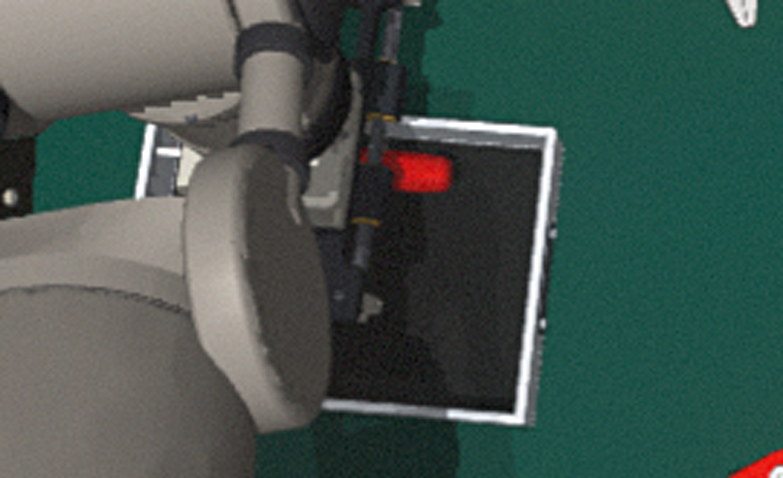

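Screwdriver is over the tray, handle at crop (420,172), inside the walls. Lowering.

Request:
{"fn": "servo_tool", "kwargs": {"slide": [[0, 0.002, 0.2], [0, 0.002, 0.4], [0, 0.002, 0.5], [0, 0.002, 0.53], [0, 0.002, 0.53]], "rot": [[0, 0, -0.001], [0, 0, -0.001], [0, 0, -0.001], [0, 0, -0.001], [0, 0, -0.001]], "claw": [10, 10, 10, 10, 10]}}

```text
time: 7.25
tool_pos: [566.1, 167.3, 10.8]
tcp_rot: [3.142, -0.0, 1.466]
contact_force: [0.3, -0.8, -0.8]
grip_width: 22.0
```

Request:
{"fn": "servo_tool", "kwargs": {"slide": [[0, 0, 0], [0, 0, 0], [0, 0, 0], [0, 0, 0], [0, 0, 0]], "rot": [[0, 0, 0], [0, 0, 0], [0, 0, 0], [0, 0, 0], [0, 0, 0]], "claw": [10, 38, 38, 38, 38]}}

```text
time: 7.88
tool_pos: [565.9, 167.6, 10.8]
tcp_rot: [3.141, -0.0, 1.468]
contact_force: [1.0, -0.2, -0.3]
grip_width: 38.0
```

Request:
{"fn": "servo_tool", "kwargs": {"slide": [[0, 0, -0.15], [0, 0, -0.4], [0, 0, -0.7], [0, 0, -0.7], [0, 0, -0.7]], "rot": [[0, 0, 0], [0, 0, 0], [0, 0, 0], [0, 0, 0], [0, 0, 0]], "claw": [38, 38, 38, 38, 38]}}

```text
time: 8.5
tool_pos: [565.5, 167.5, 150.4]
tcp_rot: [-3.141, 0.0, 1.468]
contact_force: [-0.0, -0.4, -0.8]
grip_width: 37.7
```

```bash
python3 plan.py 570,50,150,50 565,-100,150,10 565,-250,130,-9 553,-306,80,-9 553,-306,4,-9
```

```text
[565.5 167.5 150.4] [-180.     0.    84.1] 37.7 [-0.  -0.4 -0.8] 8.5
570,50,150,50 slide [-0.5819, 0.0827, 0.0021] rot [-0.0001, 0.0, 0.1895] rows>= 3.2
565,-100,150,10 slide [-0.5906, 0.4629, 0.0] rot [-0.0, -0.0, 0.2222] rows>= 3.7
565,-250,130,-9 slide [-0.1302, 0.7386, 0.1] rot [0.0, -0.0, 0.1056] rows>= 2.4
553,-306,80,-9 slide [-0.0155, 0.2859, 0.25] rot [0.0, 0.0, 0.0] rows>= 1.2
553,-306,4,-9 slide [-0.0, -0.0, 0.38] rot [0.0, 0.0, 0.0] rows>= 1.2
```

Request:
{"fn": "servo_tool", "kwargs": {"slide": [[-0.58, 0.08, 0], [-0.58, 0.08, 0], [-0.58, 0.08, 0], [-0.58, 0.08, 0], [-0.58, 0.08, 0]], "rot": [[0, 0, 0.19], [0, 0, 0.19], [0, 0, 0.19], [0, 0, 0.19], [0, 0, 0.19]], "claw": [45, 45, 45, 45, 45]}}

```text
time: 9.12
tool_pos: [569.3, 51.0, 149.7]
tcp_rot: [-3.14, 0.001, 0.875]
contact_force: [0.1, 0.2, 0.3]
grip_width: 45.3
```

Request:
{"fn": "servo_tool", "kwargs": {"slide": [[-0.59, 0.46, 0], [-0.59, 0.46, 0], [-0.59, 0.46, 0], [-0.59, 0.46, 0], [-0.59, 0.46, 0]], "rot": [[0, 0, 0.222], [0, 0, 0.222], [0, 0, 0.222], [0, 0, 0.222], [0, 0, 0.222]], "claw": [45, 45, 45, 45, 45]}}

```text
time: 9.75
tool_pos: [564.2, -98.5, 150.3]
tcp_rot: [-3.141, 0.001, 0.178]
contact_force: [0.4, -0.2, 0.7]
grip_width: 44.7
```

Request:
{"fn": "servo_tool", "kwargs": {"slide": [[-0.13, 0.74, 0.1], [-0.13, 0.74, 0.1], [-0.13, 0.74, 0.1], [-0.13, 0.74, 0.1], [-0.13, 0.74, 0.1]], "rot": [[0, 0, 0.106], [0, 0, 0.106], [0, 0, 0.106], [0, 0, 0.106], [0, 0, 0.106]], "claw": [45, 45, 45, 45, 45]}}

```text
time: 10.38
tool_pos: [564.4, -247.8, 130.5]
tcp_rot: [-3.141, 0.001, -0.156]
contact_force: [-0.1, -0.1, 0.6]
grip_width: 45.4
```

```bash
python3 - <<'E'
from m import *
c=capture("top");save(c,"t2.png",[80,200,490,340],1.9)
b=c["frame"].astype(int);P=by_depth(c,np.mgrid[0:640,0:480].reshape(2,-1).T).reshape(640,480,3).transpose(1,0,2)
# brown/pale brush pixels
m=(b[...,0]>b[...,1]+20)&(b[...,0]<230)&(np.arange(640)[None]>435)&(np.arange(640)[None]<470)&(np.arange(480)[:,None]>200)&(np.arange(480)[:,None]<295)
ys,xs=np.nonzero(m);Q=at_z(c,np.c_[xs,ys],8.5)[:,:2];print(len(Q),cv2.minAreaRect(Q.astype(np.float32)))
E
python3 plan.py 547,-306,60,-9 547,-306,4,-9
```

```text
[ 564.5 -247.6  130.8] [-180.     0.    -8.9] 44.8 [-0.2 -0.1 -0.6] 10.43
547,-306,60,-9 slide [-0.0412, 0.3024, 0.3536] rot [-0.0002, 0.0001, 0.0004] rows>= 1.5
547,-306,4,-9 slide [-0.0, -0.0, 0.28] rot [0.0, 0.0, 0.0] rows>= 0.9Traceback (most recent call last):
  File "<stdin>", line 6, in <module>
  File "h.py", line 12, in at_z
    r=rays(c,uv);o=np.array(c["position"]);return o+r*((z-o[2])/r[:,2])[:,None]
  File "h.py", line 9, in rays
    p=cv2.undistortPoints(uv,K(c),np.array(c["D"],float)).reshape(-1,2)
      ~~~~~~~~~~~~~~~~~~~^^^^^^^^^^^^^^^^^^^^^^^^^^^^^^^^
cv2.error: OpenCV(4.12.0) /io/opencv/modules/calib3d/src/undistort.dispatch.cpp:347: error: (-215:Assertion failed) CV_IS_MAT(_src) && CV_IS_MAT(_dst) && (_src->rows == 1 || _src->cols == 1) && (_dst->rows == 1 || _dst->cols == 1) && _src->cols + _src->rows - 1 == _dst->rows + _dst->cols - 1 && (CV_MAT_TYPE(_src->type) == CV_32FC2 || CV_MAT_TYPE(_src->type) == CV_64FC2) && (CV_MAT_TYPE(_dst->type) == CV_32FC2 || CV_MAT_TYPE(_dst->type) == CV_64FC2) in function 'cvUndistortPointsInternal'
```

View pics/t2.png

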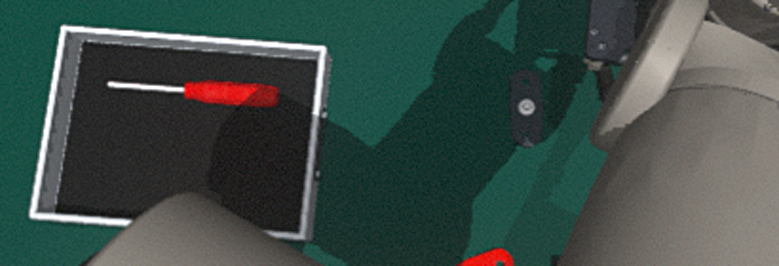

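Screwdriver lies wholly inside the tray, (107–278, 84–105) in the crop. The arm hides the brush now, so I'll use the earlier measurement for it.

Request:
{"fn": "servo_tool", "kwargs": {"slide": [[-0.04, 0.3, 0.15], [-0.04, 0.3, 0.35], [-0.04, 0.3, 0.35], [-0.04, 0.3, 0.35], [-0.04, 0.3, 0.35]], "rot": [[0, 0, 0], [0, 0, 0], [0, 0, 0], [0, 0, 0], [0, 0, 0]], "claw": [50, 50, 50, 50, 50]}}

```text
time: 11.05
tool_pos: [548.3, -306.9, 62.9]
tcp_rot: [3.14, -0.003, -0.158]
contact_force: [-0.3, 0.2, -0.2]
grip_width: 50.3
```

```bash
python3 - <<'E'
from h import *
c=capture("scene");save(c,"s2.png",[340,200,520,370],3.5)
E
python3 plan.py 547,-306,4,-9
```

```text
[ 548.  -307.    62.7] [179.9  -0.2  -9. ] 49.9 [-0.4  0.2 -0.2] 11.1
547,-306,4,-9 slide [-0.0068, -0.0045, 0.2933] rot [0.0004, -0.0009, -0.0003] rows>= 0.9
```

View pics/s2.png

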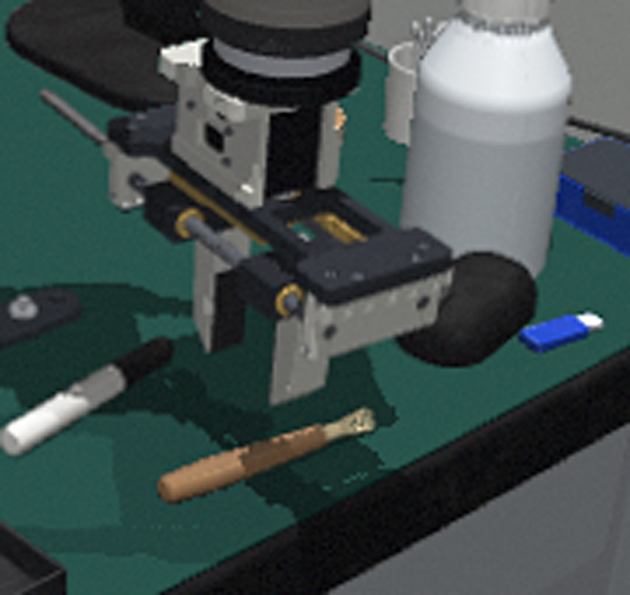

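The open fingers are above the brush (crop ~(270,455)) with nothing in the way, so I'll descend and grip.

Request:
{"fn": "servo_tool", "kwargs": {"slide": [[-0.005, 0, 0.15], [-0.005, 0, 0.25], [-0.005, 0, 0.29], [-0.005, 0, 0.29], [-0.005, 0, 0.29]], "rot": [[0, 0, 0], [0, 0, 0], [0, 0, 0], [0, 0, 0], [0, 0, 0]], "claw": [50, 50, 50, 50, 40]}}

```text
time: 11.72
tool_pos: [546.6, -307.5, 3.9]
tcp_rot: [3.141, -0.002, -0.159]
contact_force: [-0.2, 0.7, 0.1]
grip_width: 44.1
```

Request:
{"fn": "servo_tool", "kwargs": {"slide": [[0, 0, 0], [0, 0, 0], [0, 0, 0], [0, 0, 0], [0, 0, 0]], "rot": [[0, 0, 0], [0, 0, 0], [0, 0, 0], [0, 0, 0], [0, 0, 0]], "claw": [5, 5, 5, 5, 5]}}

```text
time: 12.35
tool_pos: [545.9, -307.2, 2.9]
tcp_rot: [3.142, -0.0, -0.159]
contact_force: [-0.9, 0.3, 2.0]
grip_width: 15.9
```

Request:
{"fn": "servo_tool", "kwargs": {"slide": [[0, 0, -0.1], [0, 0, -0.3], [0, 0, -0.6], [0, 0, -0.6], [0, 0, -0.6]], "rot": [[0, 0, 0], [0, 0, 0], [0, 0, 0], [0, 0, 0], [0, 0, 0]], "claw": [5, 5, 5, 5, 5]}}

```text
time: 12.98
tool_pos: [545.5, -306.8, 122.2]
tcp_rot: [-3.141, 0.001, -0.159]
contact_force: [0.3, 0.6, -0.4]
grip_width: 16.2
```

```bash
python3 tray.py -33,38; python3 plan.py 545,-140,130,15 530,40,130,45 500,150,130,70 498,242,130,83.9 498,242,10,83.9
```

```text
-33,38 [498.2 242.8]
[ 545.5 -306.8  122.2] [-180.     0.    -9.1] 16.2 [ 0.3  0.6 -0.4] 12.97
545,-140,130,15 slide [-0.1347, -0.8231, -0.0384] rot [-0.0002, 0.0002, -0.1341] rows>= 2.7
530,40,130,45 slide [0.1605, -0.8887, -0.0] rot [0.0, 0.0, -0.1667] rows>= 2.9
500,150,130,70 slide [0.2828, -0.495, -0.0] rot [-0.0, 0.0, -0.1389] rows>= 2.3
498,242,130,83.9 slide [0.4288, -0.1667, -0.0] rot [0.0, 0.0, -0.0772] rows>= 1.5
498,242,10,83.9 slide [0.0, -0.0, 0.6] rot [0.0, 0.0, 0.0] rows>= 1.9
```

Request:
{"fn": "servo_tool", "kwargs": {"slide": [[-0.13, -0.4, -0.04], [-0.13, -0.82, -0.04], [-0.13, -0.82, -0.04], [-0.13, -0.82, -0.04], [-0.13, -0.82, -0.04]], "rot": [[0, 0, -0.06], [0, 0, -0.134], [0, 0, -0.134], [0, 0, -0.134], [0, 0, -0.134]], "claw": [5, 5, 5, 5, 5]}}

```text
time: 13.6
tool_pos: [545.7, -141.2, 129.5]
tcp_rot: [-3.141, 0.002, 0.261]
contact_force: [-0.2, -0.6, -0.2]
grip_width: 16.2
```

Request:
{"fn": "servo_tool", "kwargs": {"slide": [[0.16, -0.89, 0], [0.16, -0.89, 0], [0.16, -0.89, 0], [0.16, -0.89, 0], [0.16, -0.89, 0]], "rot": [[0, 0, -0.167], [0, 0, -0.167], [0, 0, -0.167], [0, 0, -0.167], [0, 0, -0.167]], "claw": [5, 5, 5, 5, 5]}}

```text
time: 14.22
tool_pos: [531.3, 37.8, 130.3]
tcp_rot: [-3.142, 0.001, 0.784]
contact_force: [0.5, -0.4, -0.7]
grip_width: 16.0
```

Request:
{"fn": "servo_tool", "kwargs": {"slide": [[0.28, -0.5, 0], [0.28, -0.5, 0], [0.28, -0.5, 0], [0.28, -0.5, 0], [0.28, -0.5, 0]], "rot": [[0, 0, -0.139], [0, 0, -0.139], [0, 0, -0.139], [0, 0, -0.139], [0, 0, -0.139]], "claw": [5, 5, 5, 5, 5]}}

```text
time: 14.85
tool_pos: [500.5, 147.8, 130.6]
tcp_rot: [3.142, 0.0, 1.219]
contact_force: [-0.4, 1.1, -0.7]
grip_width: 15.9
```

```bash
python3 plan.py 498,239,115,83.9 498,239,9,83.9
```

```text
[500.5 147.8 130.6] [180.    0.   69.8] 15.9 [-0.4  1.1 -0.7] 14.85
498,239,115,83.9 slide [0.4235, -0.169, 0.0778] rot [0.0, 0.0, -0.0782] rows>= 1.5
498,239,9,83.9 slide [0.0, -0.0, 0.53] rot [0.0, 0.0, 0.0] rows>= 1.7
```

```bash
python3 -c "
import numpy as np
P=np.load('P.npy').reshape(-1,3);m=(P[:,2]>60)&(P[:,0]>350)&(P[:,0]<650)&(P[:,1]>200)
Q=P[m];print(len(Q));print(Q[:,1].min(),np.percentile(Q[:,1],[1,5,50]),np.percentile(Q[:,2],[5,50,95]))
for x in (400,500,600):
  s=Q[abs(Q[:,0]-x)<40];print(x,np.percentile(s[:,1],[1,5]))"
```

```text
11100
390.7275529843516 [393.65181838 394.52867461 396.13817036] [ 71.02618429 156.38707334 224.0166888 ]
400 [394.32988952 394.96861235]
500 [394.3277823  394.85664764]
600 [392.93014984 394.03685877]
```

Request:
{"fn": "servo_tool", "kwargs": {"slide": [[0.42, -0.17, 0.08], [0.42, -0.17, 0.08], [0.42, -0.17, 0.08], [0.42, -0.17, 0.08], [0.42, -0.17, 0.08]], "rot": [[0, 0, -0.078], [0, 0, -0.078], [0, 0, -0.078], [0, 0, -0.078], [0, 0, -0.078]], "claw": [5, 5, 5, 5, 5]}}

```text
time: 15.48
tool_pos: [497.0, 238.7, 115.0]
tcp_rot: [3.141, 0.0, 1.465]
contact_force: [0.8, -0.3, 0.6]
grip_width: 16.1
```

Machine face is at y≈394, well clear of the wrist.

Request:
{"fn": "servo_tool", "kwargs": {"slide": [[0, 0, 0.2], [0, 0, 0.4], [0, 0, 0.5], [0, 0, 0.53], [0, 0, 0.53]], "rot": [[0, 0, 0], [0, 0, 0], [0, 0, 0], [0, 0, 0], [0, 0, 0]], "claw": [5, 5, 5, 5, 5]}}

```text
time: 16.1
tool_pos: [497.1, 239.6, 9.2]
tcp_rot: [3.141, -0.0, 1.467]
contact_force: [-0.8, 1.2, -1.3]
grip_width: 16.0
```

Request:
{"fn": "servo_tool", "kwargs": {"slide": [[0, 0, 0.003], [0, 0, 0.003], [0, 0, 0.003], [0, 0, 0.003], [0, 0, 0.003]], "rot": [[0, 0, 0], [0, 0, 0], [0, 0, 0], [0, 0, 0], [0, 0, 0]], "claw": [5, 34, 34, 34, 34]}}

```text
time: 16.73
tool_pos: [496.6, 240.1, 8.2]
tcp_rot: [3.141, -0.0, 1.468]
contact_force: [0.2, -0.4, 0.2]
grip_width: 34.3
```

Request:
{"fn": "servo_tool", "kwargs": {"slide": [[0, 0, -0.15], [0, 0, -0.4], [0, 0, -0.7], [0, 0, -0.7], [0, 0, -0.7]], "rot": [[0, 0, 0], [0, 0, 0], [0, 0, 0], [0, 0, 0], [0, 0, 0]], "claw": [34, 34, 34, 34, 34]}}

```text
time: 17.35
tool_pos: [496.1, 239.9, 147.6]
tcp_rot: [-3.141, 0.0, 1.468]
contact_force: [-0.0, -0.8, -0.8]
grip_width: 34.0
```

```bash
python3 plan.py 510,80,150,50 520,-60,150,10
```

```text
[496.1 239.9 147.6] [-180.     0.    84.1] 34.0 [-0.  -0.8 -0.8] 17.35
510,80,150,50 slide [-0.7879, 0.1514, -0.0117] rot [-0.0002, 0.0001, 0.1895] rows>= 3.2
520,-60,150,10 slide [-0.5041, 0.4883, 0.0] rot [-0.0, -0.0, 0.2222] rows>= 3.7
```

Request:
{"fn": "servo_tool", "kwargs": {"slide": [[-0.79, 0.15, 0], [-0.79, 0.15, 0], [-0.79, 0.15, 0], [-0.79, 0.15, 0], [-0.79, 0.15, 0]], "rot": [[0, 0, 0.19], [0, 0, 0.19], [0, 0, 0.19], [0, 0, 0.19], [0, 0, 0.19]], "claw": [60, 60, 60, 60, 60]}}

```text
time: 17.98
tool_pos: [509.4, 80.2, 146.9]
tcp_rot: [-3.139, 0.001, 0.872]
contact_force: [-0.1, 0.8, -0.3]
grip_width: 60.2
```

```bash
python3 - <<'E'
from m import *
c=capture("top")
for s in silhouettes("stand_key","top"):
    m=s["pixels"].astype(np.uint8);ct=max(cv2.findContours(m,0,1)[0],key=len).reshape(-1,2)
    print(round(s["confidence"],2),np.array(s["box"]),cv2.minAreaRect(at_z(c,ct,6)[:,:2].astype(np.float32)))
for s in mark_of("stand_key","top"): print(s["confidence"],s["xy"],at_z(c,s["xy"],0))
E
python3 plan.py 543,-70,130,10
```

```text
0.72 [347.  237.7 367.1 275.7] ((545.7149047851562, -123.01859283447266), (31.700748443603516, 73.63616943359375), 87.62848663330078)
0.71 [311.9 332.  348.5 360.3] ((386.6896057128906, -67.94908142089844), (31.596046447753906, 75.69026947021484), 22.344369888305664)
0.56 [353.0, 256.0] [[ 547.6 -117.     0. ]]
[509.8  80.9 147.6] [-179.9    0.    50.1] 59.5 [-0.5  0.3  0.1] 18.12
543,-70,130,10 slide [-0.4717, 0.6116, 0.0876] rot [-0.0002, 0.0003, 0.2226] rows>= 3.7
```

Request:
{"fn": "servo_tool", "kwargs": {"slide": [[-0.47, 0.61, 0.09], [-0.47, 0.61, 0.09], [-0.47, 0.61, 0.09], [-0.47, 0.61, 0.09], [-0.47, 0.61, 0.09]], "rot": [[0, 0, 0.223], [0, 0, 0.223], [0, 0, 0.223], [0, 0, 0.223], [0, 0, 0.223]], "claw": [54, 54, 54, 54, 54]}}

```text
time: 18.75
tool_pos: [543.0, -70.2, 129.8]
tcp_rot: [-3.141, 0.0, 0.173]
contact_force: [0.2, -0.1, 0.2]
grip_width: 54.3
```

```bash
python3 plan.py 545.5,-122.5,50,-2.2 545.5,-122.5,2.5,-2.2
```

```text
[543.  -70.2 129.8] [-180.     0.     9.9] 54.3 [ 0.2 -0.1  0.2] 18.75
545.5,-122.5,50,-2.2 slide [-0.0324, 0.2602, 0.399] rot [-0.0001, 0.0001, 0.0673] rows>= 1.5
545.5,-122.5,2.5,-2.2 slide [0.0, -0.0, 0.2375] rot [0.0, 0.0, 0.0] rows>= 0.8
```

Request:
{"fn": "servo_tool", "kwargs": {"slide": [[-0.03, 0.26, 0.1], [-0.03, 0.26, 0.3], [-0.03, 0.26, 0.4], [-0.03, 0.26, 0.4], [-0.03, 0.26, 0.4]], "rot": [[0, 0, 0.067], [0, 0, 0.067], [0, 0, 0.067], [0, 0, 0.067], [0, 0, 0.067]], "claw": [54, 54, 54, 54, 54]}}

```text
time: 19.38
tool_pos: [546.6, -122.5, 51.1]
tcp_rot: [3.141, -0.002, -0.037]
contact_force: [0.5, -0.5, 0.3]
grip_width: 54.4
```

```bash
python3 plan.py 545.5,-122.5,2.5,-2.2; python3 - <<'E'
from h import *
c=capture("scene");save(c,"s3.png",[260,180,440,330],4)
E
```

```text
[ 546.6 -122.5   51.1] [ 1.8e+02 -1.0e-01 -2.1e+00] 54.4 [ 0.5 -0.5  0.3] 19.38
545.5,-122.5,2.5,-2.2 slide [-0.006, 0.0003, 0.2429] rot [0.0001, -0.0005, 0.0004] rows>= 0.8
```

View pics/s3.png

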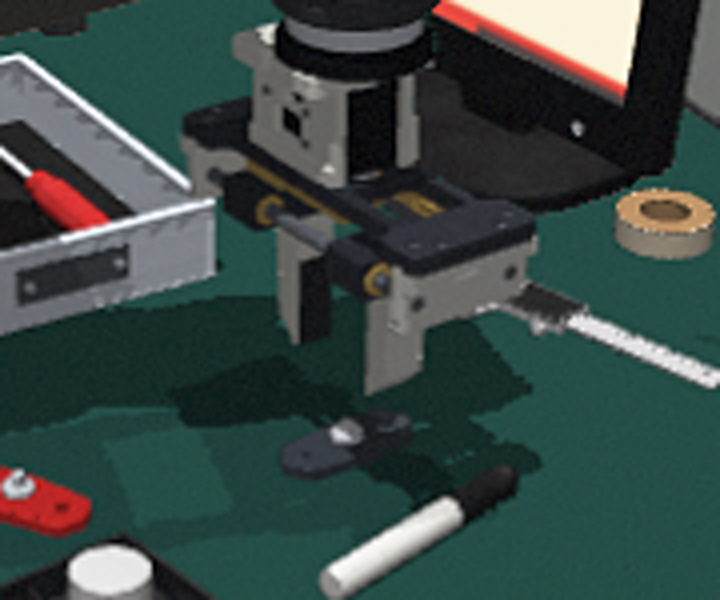

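The fingers are above the key (crop (345,440)), and the right finger stays clear of the marker. I'll grip it now. The measured TCP sinks about 1 mm lower than commanded, so I'm aiming for z≈3.5.

Request:
{"fn": "servo_tool", "kwargs": {"slide": [[-0.004, 0, 0.1], [-0.004, 0, 0.2], [-0.004, 0, 0.236], [-0.004, 0, 0.238], [-0.004, 0, 0.238]], "rot": [[0, 0, 0], [0, 0, 0], [0, 0, 0], [0, 0, 0], [0, 0, 0]], "claw": [54, 54, 54, 54, 50]}}

```text
time: 20.05
tool_pos: [545.8, -123.1, 3.5]
tcp_rot: [3.141, -0.002, -0.04]
contact_force: [-0.1, -0.3, 0.1]
grip_width: 50.8
```

Request:
{"fn": "servo_tool", "kwargs": {"slide": [[0, 0, 0], [0, 0, 0], [0, 0, 0], [0, 0, 0], [0, 0, 0]], "rot": [[0, 0, 0], [0, 0, 0], [0, 0, 0], [0, 0, 0], [0, 0, 0]], "claw": [20, 20, 20, 20, 20]}}

```text
time: 20.68
tool_pos: [545.3, -123.0, 2.8]
tcp_rot: [3.141, -0.001, -0.04]
contact_force: [-0.5, 0.1, 5.3]
grip_width: 31.8
```

Request:
{"fn": "servo_tool", "kwargs": {"slide": [[0, 0, -0.1], [0, 0, -0.3], [0, 0, -0.6], [0, 0, -0.6], [0, 0, -0.6]], "rot": [[0, 0, 0], [0, 0, 0], [0, 0, 0], [0, 0, 0], [0, 0, 0]], "claw": [20, 20, 20, 20, 20]}}

```text
time: 21.3
tool_pos: [544.4, -122.7, 121.8]
tcp_rot: [-3.141, 0.001, -0.04]
contact_force: [-0.8, 0.3, -1.0]
grip_width: 31.8
```

```bash
python3 plan.py 525,20,120,42 487,133.5,115,83.9 487,133.5,10,83.9
```

```text
[ 544.4 -122.7  121.8] [-1.8e+02  1.0e-01 -2.3e+00] 31.8 [-0.8  0.3 -1. ] 21.3
525,20,120,42 slide [-0.1257, -0.7091, 0.0093] rot [-0.0003, 0.0003, -0.2461] rows>= 4.1
487,133.5,115,83.9 slide [0.2385, -0.5489, 0.025] rot [0.0, 0.0, -0.2328] rows>= 3.9
487,133.5,10,83.9 slide [0.0, -0.0, 0.525] rot [0.0, 0.0, 0.0] rows>= 1.7
```

Request:
{"fn": "servo_tool", "kwargs": {"slide": [[-0.05, -0.3, 0], [-0.125, -0.71, 0.01], [-0.125, -0.71, 0.01], [-0.125, -0.71, 0.01], [-0.125, -0.71, 0.01]], "rot": [[0, 0, -0.06], [0, 0, -0.246], [0, 0, -0.246], [0, 0, -0.246], [0, 0, -0.246]], "claw": [20, 20, 20, 20, 20]}}

```text
time: 21.92
tool_pos: [524.6, 20.4, 118.7]
tcp_rot: [-3.139, 0.002, 0.733]
contact_force: [1.1, -0.6, -1.7]
grip_width: 32.1
```

Request:
{"fn": "servo_tool", "kwargs": {"slide": [[0.24, -0.55, 0.02], [0.24, -0.55, 0.02], [0.24, -0.55, 0.02], [0.24, -0.55, 0.02], [0.24, -0.55, 0.02]], "rot": [[0, 0, -0.233], [0, 0, -0.233], [0, 0, -0.233], [0, 0, -0.233], [0, 0, -0.233]], "claw": [20, 20, 20, 20, 20]}}

```text
time: 22.55
tool_pos: [487.4, 133.5, 115.6]
tcp_rot: [-3.14, 0.0, 1.46]
contact_force: [0.0, 0.6, -0.3]
grip_width: 31.6
```

```bash
python3 plan.py 487,133.5,10,83.9; python3 - <<'E'
from h import *
c=capture("scene");save(c,"s4.png",[190,90,370,270],3.3)
E
```

```text
[487.4 133.5 115.6] [-179.9    0.    83.7] 31.6 [ 0.   0.6 -0.3] 22.55
487,133.5,10,83.9 slide [-0.0001, -0.0011, 0.528] rot [-0.0006, 0.0001, -0.0013] rows>= 1.7
```

View pics/s4.png

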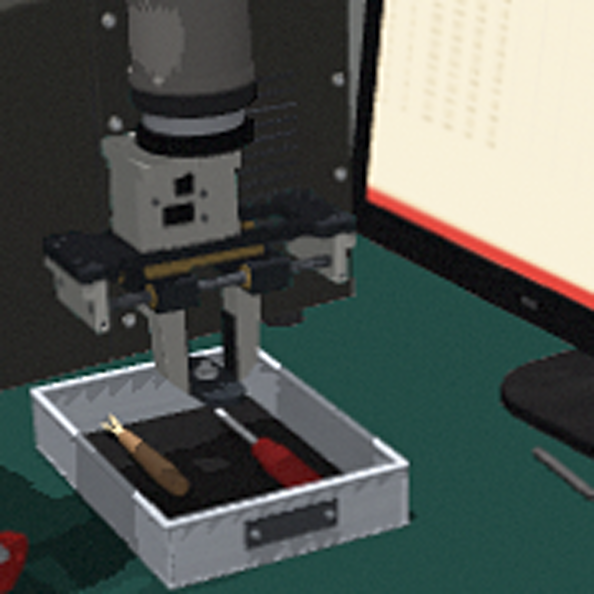

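The key is held flat above the tray (crop (215,380)). Brush and screwdriver are both inside, with the −y/front part of the near-x half free. Lowering.

Request:
{"fn": "servo_tool", "kwargs": {"slide": [[0, 0, 0.2], [0, 0, 0.4], [0, 0, 0.5], [0, 0, 0.53], [0, 0, 0.53]], "rot": [[0, 0, -0.001], [0, 0, -0.001], [0, 0, -0.001], [0, 0, -0.001], [0, 0, -0.001]], "claw": [20, 20, 20, 20, 20]}}

```text
time: 23.22
tool_pos: [488.1, 133.6, 10.5]
tcp_rot: [-3.141, -0.0, 1.465]
contact_force: [0.4, -0.7, -0.3]
grip_width: 31.8
```

Request:
{"fn": "servo_tool", "kwargs": {"slide": [[0, 0, 0.003], [0, 0, 0.003], [0, 0, 0.003], [0, 0, 0.003], [0, 0, 0.003]], "rot": [[0, 0, 0], [0, 0, 0], [0, 0, 0], [0, 0, 0], [0, 0, 0]], "claw": [20, 46, 46, 46, 46]}}

```text
time: 23.85
tool_pos: [487.9, 133.8, 10.0]
tcp_rot: [3.141, -0.0, 1.468]
contact_force: [-0.1, -0.3, -0.3]
grip_width: 45.8
```

Request:
{"fn": "servo_tool", "kwargs": {"slide": [[0, 0, -0.15], [0, 0, -0.4], [0, 0, -0.8], [0, 0, -0.8], [0, 0, -0.8]], "rot": [[0, 0, 0], [0, 0, 0], [0, 0, 0], [0, 0, 0], [0, 0, 0]], "claw": [46, 46, 46, 46, 46]}}

```text
time: 24.48
tool_pos: [488.6, 133.9, 171.3]
tcp_rot: [3.138, -0.001, 1.468]
contact_force: [0.9, -0.4, -0.9]
grip_width: 46.4
```

```bash
python3 plan.py 490,-60,200,60 470,-220,200,30
```

```text
[488.6 133.9 171.3] [179.8  -0.   84.1] 46.4 [ 0.9 -0.4 -0.9] 24.48
490,-60,200,60 slide [-0.9637, 0.1071, -0.144] rot [0.001, -0.0005, 0.1339] rows>= 3.1
470,-220,200,30 slide [-0.7428, 0.3134, 0.0] rot [-0.0, -0.0, 0.1667] rows>= 2.8
```

Request:
{"fn": "servo_tool", "kwargs": {"slide": [[-0.96, 0.1, -0.14], [-0.96, 0.1, -0.14], [-0.96, 0.1, -0.14], [-0.96, 0.1, -0.14], [-0.96, 0.1, -0.14]], "rot": [[0, 0, 0], [0, 0, 0], [0, 0, 0], [0, 0, 0], [0, 0, 0]], "claw": [46, 46, 46, 46, 46]}}

```text
time: 25.1
tool_pos: [487.4, -59.2, 196.5]
tcp_rot: [-3.139, -0.001, 1.466]
contact_force: [0.3, 0.3, 0.6]
grip_width: 45.9
```

Request:
{"fn": "servo_tool", "kwargs": {"slide": [[-0.74, 0.05, 0], [-0.74, 0.05, 0], [-0.74, 0.05, 0], [-0.74, 0.05, 0], [-0.74, 0.05, 0]], "rot": [[0, 0, 0], [0, 0, 0], [0, 0, 0], [0, 0, 0], [0, 0, 0]], "claw": [46, 46, 46, 46, 46]}}

```text
time: 25.72
tool_pos: [482.9, -205.4, 197.2]
tcp_rot: [-3.14, -0.001, 1.47]
contact_force: [0.3, -0.4, 1.2]
grip_width: 46.1
```

```bash
python3 - <<'E'
from m import *
c=capture("top");save(c,"t3.png",[60,140,460,400],2)
P=by_depth(c,np.mgrid[0:640,0:480].reshape(2,-1).T).reshape(640,480,3).transpose(1,0,2)
p=P[200:335,85:265].reshape(-1,3);r=p[(p[:,2]>44)&(p[:,2]<60)]
print(cv2.minAreaRect(r[:,:2].astype(np.float32)))
t=np.radians(83.9);ty=np.array([np.cos(t),np.sin(t)]);tx=np.array([ty[1],-ty[0]])
ctr=np.array(cv2.minAreaRect(r[:,:2].astype(np.float32))[0])
q=p[:,:2]-ctr;inn=(abs(q@tx)<78)&(abs(q@ty)<113);print("max z inside",np.percentile(p[inn,2],[50,99,100]))
for s,z in (("screwdriver",15),("brush",13),("stand_key",11)):
    for k in silhouettes(s,"top")[:1]:
        ys,xs=np.nonzero(k["pixels"]);w=at_z(c,np.c_[xs,ys],z)[:,:2]-ctr
        print(s,round(k["confidence"],2),k["box"],"tx",(w@tx).min(),(w@tx).max(),"ty",(w@ty).min(),(w@ty).max())
E
```

```text
((527.1134033203125, 201.40350341796875), (252.93405151367188, 181.97024536132812), 83.669921875)
max z inside [ 6.  27.1 31. ]
screwdriver 0.81 [136.5, 242.7, 227.5, 255.1] tx 32.56526695489411 54.800093923190666 ty -81.35189422827884 85.1673810839253
brush 0.93 [114.1, 284.1, 187.2, 296.1] tx -42.21180342513447 -24.990270740243847 ty -14.718137585444545 118.49167099328604
stand_key 0.68 [168.9, 357.7, 207.1, 387.3] tx -203.21170444970426 -151.1082690333446 ty -70.53178476838383 -1.5293487073385441
```

View pics/t3.png

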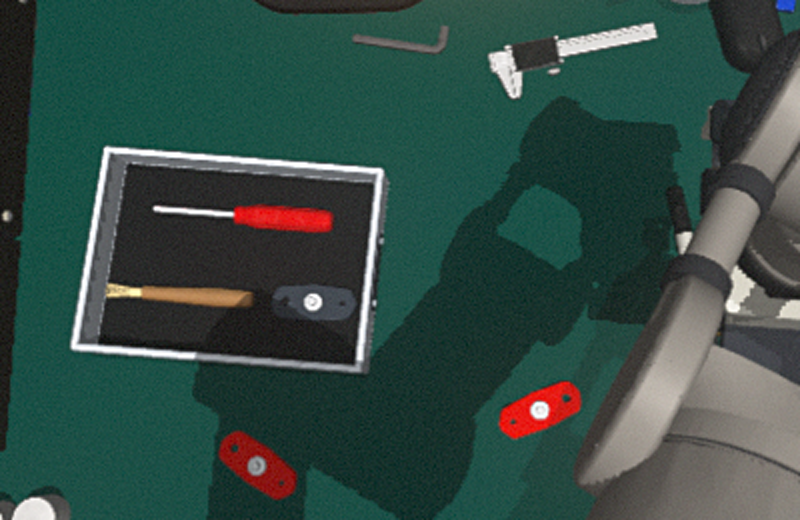

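All three tools lie flat inside the tray: screwdriver (155–330, 218), brush (107–252, 295) and dark key (313,302). The tray hasn't moved, and the caliper and hex key are untouched. Handing in.

```bash
python3 -c "
from plant import *
print(close_job())"
```

```text
the job is handed in; nothing more can be done
None
```

The screwdriver, the brush and the dark stand key are in the tray, loaded in that order, and the job was handed in at about 26 s of the 72 s allowed. I took the dark key at top-camera pixel (357,256) and left the two red look-alikes where they lay.

What the last checks showed:
- **Tray:** it is within 0.1 mm of where it started.
- **Screwdriver:** it lies at tray x +33 to +55 mm and y −81 to +85 mm, inside the walls.
- **Brush:** it lies at tray x −42 to −25 mm and y −15 to +118 mm. That is inside, but the bristles are only about 3 mm from the end wall.
- **Height:** the highest point in the tray away from the walls was about 31 mm, against a 50 mm rim. That is more than the tools' heights would give and I did not look into it. The last few millimetres by the walls, including the bristle tip, were not covered.
- **Key:** the network reported only a red look-alike at the final check, so I confirmed the dark key by eye. It lies flat in the tray at crop pixel (313,302).
- **Bystanders:** the caliper and the hex key look unmoved. The arm partly hid the marker in the last picture; nothing was seen to touch it.
- **Forces:** the wrist force reported at the end of each move never exceeded about 6 N.

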